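Clear the banding wheel and hold the scraper ready over it

ROBOT

A 7-joint arm with a two-finger parallel gripper is mounted at the origin on the work surface. World frame = base frame: x ahead of the robot, y to its left, z up, the work surface at z = 0. Lengths are in mm, angles in rad, forces in N, time in s.
With the tool pointing down it reaches from about 350 to 900 mm from the base axis. Payload 19.9 kg.
Tool frame: the origin (TCP) lies between the finger pads; the fingertips stand 22 mm ahead of it and the grasp point (between the pads) lies 3 mm ahead of it; z points along the fingers, y is the line along which they close (so a half turn about z gives the same grasp; the last joint's range is limited). The gripper opens to 94 mm and grips with 3 to 60 N. Pads are 16 mm wide; open, the fingers measure 119 mm over their backs; the gripper's body (75 mm by 177 mm) begins 78 mm behind the grasp point.
Start: joints at [-1.234, 0.417, -0.01, 1.614, 0.005, 1.111, -0.053], TCP at [231.117, 580.677, 227.425] pointing down, gripper open.
Joint ranges: [-2.81, 2.81], [-0.39, 2.02], [-1.27, 1.25], [0.06, 2.57], [-1.19, 4.33], [0.19, 2], [-2.82, 2.82]. Speed limits (rad/s): [1.89, 1.89, 2.39, 2.39, 3.01, 3.01, 3.01].

INTERFACE

Orientations are given as [roll, pitch, yaw] about the fixed x, y, z axes, in that order (R = Rz(yaw) Ry(pitch) Rx(roll)).
In Python, from workcell import arm, snapshot, calibration, close_job gives the robot as it stands.
- The arm moves only by the tool step_arm, never from a script. Its arguments are lists of equal length, an entry for each row: "slide": the shift along the tool's x, y, z in fractions of the full range, 1 being 0.5 m, a list of three; "angular": the turn, a rotation vector about the tool's x, y, z in shares of 4 rad (1.0 is 4 rad), a list of three; "fingers": the opening, from 0 (shut) to 1 (fully open). A call has 1 to 8 rows; each row is the pose to reach, as a shift and turn from the pose commanded when the call began, along the tool's axes at that moment; what a row does not reach only later rows make up. A row lasts 1/8 s, in which the tool goes at most 62.5 mm and 10.7 degrees, less where a joint would pass 70% of its speed; a pose out of reach is approached as far as the arm can. A call with a gripper value outside its range is refused whole. The fingers move at their own pace and stop on an object; "newtons" is the grip in N (left out, the last holds). Time passes only in rows, so rows that repeat a pose let the fingers close. It gives the time, the measured TCP pose, the force, the opening and the grip force at its end, in the units of the state.
- arm.state(): the state, without advancing time (a new reading comes with each control period).
- snapshot(name): name is "scene" or "top"; returns the picture (384x512x3 uint8, red, green, blue); there is no depth.
- calibration(name): a dict with "mtx" (3x3 intrinsics, pixels), "cam_to_world" (4x4, takes a point from camera to world coordinates). Camera axes: x right, y down, z forward; pixel columns grow to the right and rows downward; lengths in mm; the calibration is good to about 2 mm. A picture is of the moment at which its call begins. calibration takes no time and is no camera call.
- close_job(): hands the job in; it is judged then, once.
The state is a dict: "t": time; "q": joint angles; "joint_velocities": joint speeds; "tau": joint torques, N m; "tool_pos": TCP position; "ee_rot": TCP orientation; "wrist_force": force on the tool from outside, world axes, zero at the start; "wrist_torque": the same for the moment, N m; "opening": finger opening in mm; "grip_force": force on a finger pad.
Only numpy, scipy, OpenCV 4.12 (cv2) and the standard library are available. Lean on these libraries where they do the work, as an engineer would, in place of code of your own. Each camera call takes 0.05 s, during which the arm holds its last target. There are 200 camera calls.

TASK

Get the banding wheel ready to be scraped clean: lift the pot with the arched handle off the wheel, keeping it upright, and set it down gently so that its whole foot stands on the round plaster bat, and let go of it. Then draw the scraper out of its leaning stand, turn it level with its blade lying flat, and hold it there still, with the blade over the middle of the empty wheel head and about a hand's breadth (10 cm) above it, touching nothing but the gripper. The program finishes while still holding the scraper up like this; leave the other things on the table where they stand.

Things in the scene. Friction and masses are not known exactly. Their poses are not given: they have to be found in the camera images.
- pot: Loose terracotta pot, about 0.45 kg, on the banding wheel at the start. Foot 66 mm across, belly 96 mm, open mouth 68 mm wide at 90 mm height. A handle, a 14 mm round bar, arches over the mouth: it rises at y = -36 and +36 mm and runs level along the pot's y axis from y = -24 to +24 mm, centre line 135 mm above the underside. Origin: centre of the underside; z up.
- pot_handle (a point): Middle of the level part of the pot's handle, on the bar's centre line, 135 mm above the pot's underside; axes as the pot's.
- wheel: Banding wheel bolted to the table: dark cast base 140 mm across, a short shaft and a round aluminium head 170 mm across that turns about the vertical with slight friction. The head's flat top is 90 mm above the table. Origin: centre of the base's underside.
- wheel_top (a point): Centre of the top face of the wheel head, 90 mm above the table; z up.
- bat: Round white plaster bat, 180 mm in diameter and 20 mm thick, fixed on the table. Origin: centre of its underside.
- bat_top (a point): Centre of the bat's top face, 20 mm above the table.
- stand: Wooden tool stand fixed on the table: base 120 mm (x) by 100 mm (y), with a sleeve, open at the top, leaning 35 degrees from vertical towards the stand's +x (away from the robot, more or less). Sleeve 76 mm wide (y), 26 mm thick outside; 60 by 10 mm inside, 75 mm deep along its lean; mouth about 92 mm above the table. Origin: centre of the base's underside.
- scraper: Loose scraper, 210 mm long, 0.17 kg: flat steel blade 52 wide (y), 4 thick (z), 90 mm long, round neck, then wooden handle from 100 to 210 mm, 26 wide (y), 18 thick (z). Starts blade down in the sleeve, leaning with it (x 55 degrees above level, y level). Origin: middle of the blade's free edge; x runs to the butt. Centre of mass at about x = 65 mm. Pull it 80 mm along x to free it.
- scraper_blade (a point): Middle of the scraper's blade, 40 mm from its free edge along x.
- scraper_grip (a point): Good place to grip the scraper's handle, 145 mm from the blade's free edge along x, on the handle's centre line; about 148 mm above the table at the start. The fingers close across the 26 mm width (y).
- llama: Bystander: white ceramic llama figurine, about 70 mm long and 100 mm tall. Origin: centre of underside.
- bull: Bystander: black bull figurine with a red saddle cloth painted on, about 120 mm long and 105 mm tall. Origin: centre of underside.
- tin: Bystander: small paint tin, 44 mm in diameter, 45 mm tall. Origin: centre of underside.
- cup: Bystander: small terracotta cup, 64 mm wide at the rim, 50 mm tall. Origin: centre of underside.
Mind the look-alikes: they are no part of the job. Of the things that look like the scraper, the smaller one is meant.

How it is judged (in metres and radians):
On the way, in this order (a step that is already met when the one before it is completed fails the run):
1. the pot stands upright on the plaster bat, released (horizontal distance between pot and bat_top below 0.055 m and z of pot in the frame of bat_top below 0.006 m and angle between pot's own z axis and vertical below 0.1 rad and contact force between pot and bat above 1 N and contact force between pot and the fingers below 0.1 N and linear speed of pot below 0.03 m/s), for 0.3 s.
2. the scraper is in the gripper, drawn clear of its stand (distance of scraper from where it was at the start of the episode above 0.08 m and contact force between scraper and the fingers above 1 N and contact force between scraper and stand below 0.1 N and contact force between scraper and wheel below 0.1 N and contact force between scraper and pot below 0.1 N and contact force between scraper and bat below 0.1 N), for 0.2 s.
At the end, for the whole second after the job is handed in: Pot upright (0.1 rad), still and released on the bat, centres within 55 mm. Gripper holds the scraper still, clear of wheel, stand, pot and bat, blade flat within 0.26 rad (either face up), its middle within 55 mm of the wheel axis and 30 to 170 mm above the wheel head (all of step 1 and contact force between scraper and stand below 0.1 N and contact force between scraper and wheel below 0.1 N and contact force between scraper and pot below 0.1 N and contact force between scraper and bat below 0.1 N and contact force between scraper and the fingers above 1 N and (angle between scraper's own z axis and vertical below 0.26 rad or angle between scraper's own z axis and vertical above 2.88 rad) and horizontal distance between scraper_blade and wheel_top below 0.055 m and z of scraper_blade in the frame of wheel_top between 0.03 and 0.17 m and linear speed of scraper below 0.04 m/s); the arm keeps its last pose, push and grip.
It fails at once if the pot is tipped by more than 0.6 rad (angle between pot's own z axis and vertical above 0.6 rad).
It fails at once if the pot is banged down on the bat (over 60 N) (contact force between pot and bat above 60 N).
It fails at once if the pot is dropped or thrown (faster than 1.2 m/s) (linear speed of pot above 1.2 m/s).
It fails at once if another thing on the table is moved by more than 30 mm (distance of any of llama, bull, tin, cup from where it was at the start of the episode above 0.03 m).
It also fails if it takes over 61 s, if anything falls off the work surface, if the arm or the gripper's body presses on something with over 40 N, if the wrist force passes 120 N, or if a joint passes its speed limit or range.

## Working session

There is one attempt and no reset: what is moved stays moved. The work goes in short steps, Python scripts to look and compute and a tool call to move; the robot and the scene stay as the last step left them, time stands still between calls to the robot, and variables do not carry over. Pictures are saved under pics/ and viewed, at most 10 in all, crops included, and the job is handed in when it is done.

Besides the shell and the picture viewer there is one more tool, called after ">>>" as name(argument=value, ...) on one line, values as JSON. step_arm: Moves the arm, as the interface text tells. Its arguments: {"type":"object","properties":{"slide":{"type":"array"},"angular":{"type":"array"},"fingers":{"type":"array"},"newtons":{"type":"number"}},"required":["slide","angular","fingers"]}

```bash
mkdir -p pics; python3 - <<'E'
from workcell import arm,snapshot,calibration
import cv2,numpy as np
for n in("scene","top"):
    cv2.imwrite(f"pics/{n}0.png",snapshot(n)[:,:,::-1]); c=calibration(n); print(n,np.round(c["mtx"],1).tolist(),np.round(c["cam_to_world"],3).tolist())
s=arm.state();print(s["t"],s["tool_pos"],s["ee_rot"],s["opening"])
E
```

```text
scene [[352.5, 0.0, 255.0], [0.0, 352.5, 193.2], [0.0, 0.0, 1.0]] [[-0.095, 0.593, -0.799, 1296.33], [0.995, 0.037, -0.091, 21.154], [-0.025, -0.804, -0.594, 770.058], [0.0, 0.0, 0.0, 1.0]]
top [[469.0, 0.0, 253.0], [0.0, 469.0, 192.2], [0.0, 0.0, 1.0]] [[0.133, -0.965, 0.226, 176.96], [-0.991, -0.13, 0.028, -82.14], [0.003, -0.228, -0.974, 1522.905], [0.0, 0.0, 0.0, 1.0]]
0.1 [231.01996345 580.43321577 226.91272914] [-3.14056524e+00  8.94266937e-05  2.76285045e+00] 94.28930854124634
```

View pics/scene0.png

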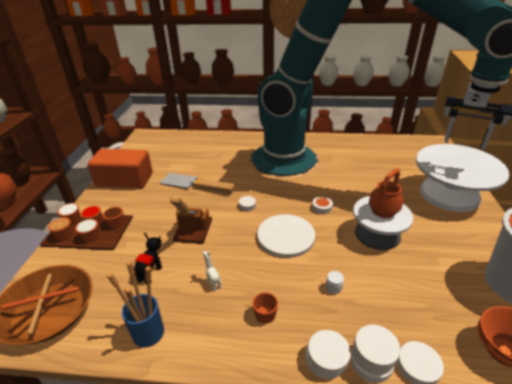

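View pics/top0.png

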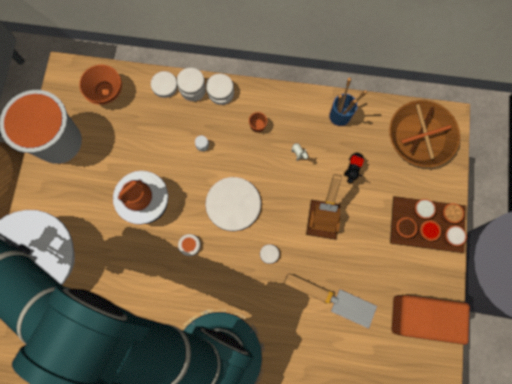

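The pot is on the small wheel (scene 385,205; top 140,195) and the bat is at scene 287,236 / top 233,204. There are two scraper candidates. One leans in the wooden stand (scene 192,215; top 328,205). The other is a larger flat spatula lying on the table (scene 195,184; top 345,305). The one in the stand is smaller and fits the description. I'll confirm in an enlarged crop.

```bash
python3 - <<'E'
import cv2,numpy as np
s=cv2.imread("pics/scene0.png");t=cv2.imread("pics/top0.png")
def c(i,u,v):return cv2.resize(i[v:v+72,u:u+96],None,fx=4.1,fy=4.1,interpolation=cv2.INTER_CUBIC)
m=np.vstack([np.hstack([c(s,145,180),c(s,340,165)]),np.hstack([c(t,290,155),c(t,95,160)])])
cv2.imwrite("pics/crop0.png",m);print(m.shape)
E
```

```text
(590, 788, 3)
```

View pics/crop0.png

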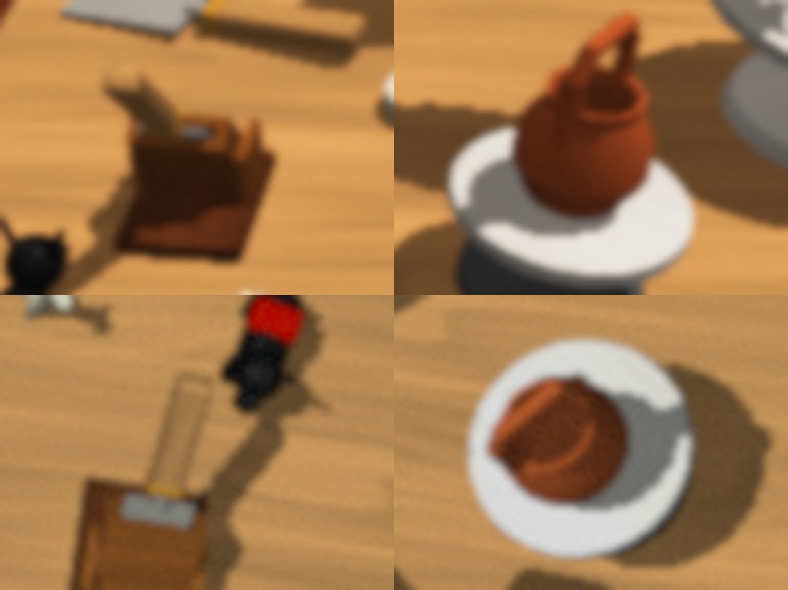

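The crop confirms it. Top left and bottom left show the small scraper, blade down in the stand's sleeve: butt at top (337,175), ferrule at top (330,203). The other one lies flat beyond it and is bigger. The pot's handle bar runs in the top view from about (120,197) to (138,182), and the bull stands close to the scraper's butt.

```bash
cat >h.py <<'E'
import cv2,numpy as np
from workcell import arm,snapshot,calibration
def ray(n,u,v):
    c=calibration(n);T=np.array(c["cam_to_world"]);d=T[:3,:3]@np.linalg.solve(np.array(c["mtx"]),[u,v,1.]);return T[:3,3],d
def plane(n,u,v,z):
    o,d=ray(n,u,v);return o+d*(z-o[2])/d[2]
def tri(a,b):
    o,d=ray("top",*a);p,e=ray("scene",*b)
    k=np.linalg.lstsq(np.c_[d,-e],p-o,rcond=None)[0];A=o+d*k[0];B=p+e*k[1]
    return (A+B)/2,np.linalg.norm(A-B)
def blob(n,m,seed):
    k,l,st,ce=cv2.connectedComponentsWithStats(m.astype(np.uint8))
    return l==l[seed[1],seed[0]]
def circ(n,m,z):  # circle through the outline, on plane z
    c=max(cv2.findContours(m.astype(np.uint8),cv2.RETR_EXTERNAL,cv2.CHAIN_APPROX_NONE)[0],key=cv2.contourArea)
    P=np.array([plane(n,u,v,z)[:2] for u,v in cv2.convexHull(c)[:,0]+0.0],np.float32)
    (x,y),r=cv2.minEnclosingCircle(P);return np.round([x,y,2*r])
E
python3 - <<'E'
from h import *
for n,sd in(("top",dict(wheel=(155,212),bat=(233,204))),("scene",dict(wheel=(365,210),bat=(287,236)))):
    im=cv2.imread(f"pics/{n}0.png");h=cv2.cvtColor(im,cv2.COLOR_BGR2HSV)
    W=(h[...,1]<60)&(h[...,2]>110)
    for k,z in(("wheel",90),("bat",20)):print(n,k,circ(n,blob(n,W,sd[k]),z))
    O=((h[...,0]<11)|(h[...,0]>174))&(h[...,1]>150)&(h[...,2]>50)
    m=blob(n,O,(138,198) if n=="top" else (385,207));ys,xs=np.where(m);print("pot bbox",xs.min(),xs.max(),ys.min(),ys.max())
    print("z135",circ(n,m,135))
np.set_printoptions(precision=1,suppress=True)
print("handle",tri((128.2,189.3),(392.7,172.8)),plane("top",128.2,189.3,232),plane("scene",392.7,172.8,225))
a,b=plane("top",119.6,196.6,232),plane("top",138.4,182,232);print("bar",a,b,b-a)
print("butt",tri((337,174.8),(174.8,199)));print("ferr",tri((330.2,203),(191.3,211.7)))
# stand base: corners
im=cv2.imread("pics/top0.png");h=cv2.cvtColor(im,cv2.COLOR_BGR2HSV);
for u,v in((312,200),(341,205),(336,237),(307,232)):print(plane("top",u,v,15))
E
```

```text
top wheel [448. 306. 173.]
top bat [480.  21. 180.]
pot bbox 119 150 181 209
z135 [440. 311.  95.]
scene wheel [456. 304. 176.]
scene bat [490.  22. 182.]
pot bbox 370 403 169 216
z135 [403. 329. 263.]
handle (array([440.1, 310. , 221.9]), np.float64(2.947215040337251)) [437.8 305.5 232. ] [444.4 310.  225. ]
bar [413.7 325.4 232. ] [462.6 280.9 232. ] [ 48.9 -44.5   0. ]
butt (array([ 568.5, -280.2,  200. ]), np.float64(1.5572667159172844))
ferr (array([ 502.4, -273.5,  102.5]), np.float64(19.46862849101719))
[ 526.9 -235.2   15. ]
[ 522.9 -331.3   15. ]
[ 415.6 -324.9   15. ]
[ 419.3 -230.2   15. ]
```

```bash
cat >>h.py <<'E'
from scipy.spatial.transform import Rotation as Ro
np.set_printoptions(precision=4,suppress=True)
def go(p,R=None,frm=None):
    s=arm.state();p0,r0=(s["tool_pos"],Ro.from_euler("xyz",s["ee_rot"])) if frm is None else frm
    R=R or r0;d=r0.inv().apply(np.array(p)-p0)/1000;a=(r0.inv()*R).as_rotvec();print("slide",d,"ang",a);return np.array(p),R
E
python3 - <<'E'
from h import *
R=Ro.from_euler("xyz",[np.pi,0,np.radians(138)])
go([231,580,290]);f=go([440,309,290],R);go([440,309,228],R)
E
```

```text
slide [-0.0001 -0.0005 -0.0631] ang [0. 0. 0.]
slide [-0.2945 -0.175  -0.0629] ang [-0.001   0.0003  0.3543]
slide [-0.2945 -0.1749 -0.0009] ang [-0.001   0.0003  0.3543]
```

Units first: shifts go in shares of 0.5 m and turns go in shares of 4 rad. So -0.2945 m is -0.589, -0.175 m is -0.35, 0.354 rad is 0.0885.

>>> step_arm(slide=[[0,0,-0.1],[-0.08,-0.048,-0.126],[-0.18,-0.108,-0.126],[-0.28,-0.166,-0.126],[-0.38,-0.226,-0.126],[-0.48,-0.286,-0.126],[-0.56,-0.332,-0.126],[-0.589,-0.35,-0.126]], angular=[[0,0,0],[0,0,0.025],[0,0,0.05],[0,0,0.075],[0,0,0.0885],[0,0,0.0885],[0,0,0.0885],[0,0,0.0885]], fingers=[1,1,1,1,1,1,1,1])

```text
t: 1.1
tool_pos: [441.5, 306.8, 290.4]
ee_rot: [-3.141, 0.0, 2.405]
wrist_force: [0.4, 0.1, -0.1]
opening: 93.6
grip_force: 0.0
```

```bash
python3 - <<'E'
from h import *
s=arm.state();print(s["t"],s["tool_pos"],s["ee_rot"])
a=snapshot("scene");b=snapshot("top")
c=lambda i,u,v:cv2.resize(i[v:v+120,u:u+110],None,fx=3.6,fy=3.6,interpolation=2)
cv2.imwrite("pics/a1.png",np.hstack([c(a,330,100),c(b,80,130)])[:,:,::-1])
E
```

```text
1.1 [441.4672 306.7556 290.4075] [-3.1413  0.0005  2.4055]
```

View pics/a1.png

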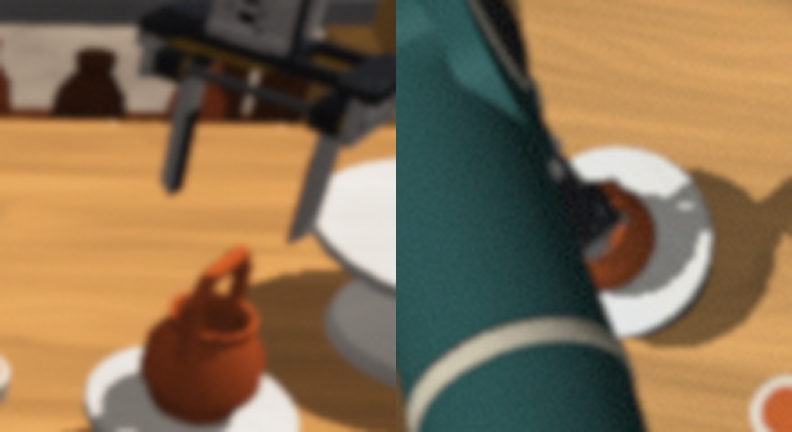

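The open fingers straddle the pot's handle (scene crop: bar at (225,260), fingers at (175,190) and (300,240)). I'll descend and close.

In the tool's units: 0.062 m is 0.124, 0.055 m is 0.11.

>>> step_arm(slide=[[0,0,0.06],[0,0,0.11],[0,0,0.124],[0,0,0.124],[0,0,0.124],[0,0,0.124],[0,0,0.124],[0,0,0.124]], angular=[[0,0,0],[0,0,0],[0,0,0],[0,0,0],[0,0,0],[0,0,0],[0,0,0],[0,0,0]], fingers=[1,1,1,0.5,0.3,0.1,0,0], newtons=25)

```text
t: 2.2
tool_pos: [440.1, 309.2, 228.6]
ee_rot: [3.141, 0.0, 2.409]
wrist_force: [0.5, 0.0, 0.3]
opening: 47.3
grip_force: 0.0
```

In the tool's units: -0.03 m is -0.06, -0.015 m is -0.03.

>>> step_arm(slide=[[0,0,0],[0,0,0],[0,0,-0.01],[0,0,-0.03],[0,0,-0.06],[0,0,-0.06]], angular=[[0,0,0],[0,0,0],[0,0,0],[0,0,0],[0,0,0],[0,0,0]], fingers=[0,0,0,0,0,0], newtons=25)

```text
t: 2.95
tool_pos: [440.5, 309.5, 259.9]
ee_rot: [3.14, 0.0, 2.409]
wrist_force: [1.0, -0.4, -4.7]
opening: 13.1
grip_force: 25.0
```

```bash
python3 - <<'E'
from h import *
s=arm.state();print(s["t"],s["tool_pos"],s["ee_rot"],s["opening"],s["wrist_force"])
go([485,21,s["tool_pos"][2]]);go([485,21,158.0])
a=snapshot("scene")
cv2.imwrite("pics/a2.png",cv2.resize(a[60:260,270:470],None,fx=2.5,fy=2.5,interpolation=2)[:,:,::-1])
E
```

```text
2.95 [440.4945 309.4715 259.8609] [3.1396 0.0003 2.4088] 13.126983355269495 [ 0.9525 -0.4155 -4.7011]
slide [-0.2261 -0.1846 -0.0003] ang [0. 0. 0.]
slide [-0.226  -0.1849  0.1016] ang [0. 0. 0.]
```

View pics/a2.png

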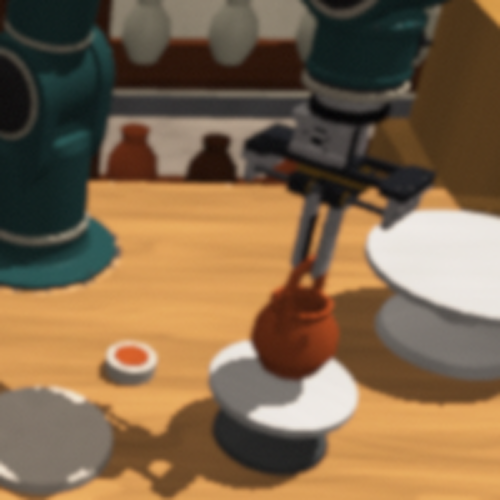

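The pot hangs upright, well clear of the wheel (grip opening 13 mm, 4.7 N carried). Now I'll carry it to the bat.

In the tool's units: -0.226 m is -0.452, -0.22 m is -0.44.

>>> step_arm(slide=[[-0.03,-0.024,0],[-0.1,-0.082,0],[-0.18,-0.148,0],[-0.26,-0.212,0],[-0.34,-0.278,0.02],[-0.406,-0.332,0.06],[-0.44,-0.36,0.11],[-0.452,-0.37,0.15]], angular=[[0,0,0],[0,0,0],[0,0,0],[0,0,0],[0,0,0],[0,0,0],[0,0,0],[0,0,0]], fingers=[0,0,0,0,0,0,0,0])

```text
t: 4.0
tool_pos: [483.7, 18.0, 182.5]
ee_rot: [-3.141, -0.0, 2.406]
wrist_force: [0.2, 1.3, -5.3]
opening: 13.2
grip_force: 25.0
```

In the tool's units: 0.025 m is 0.05, 0.024 m is 0.048.

>>> step_arm(slide=[[0,0,0.008],[0,0,0.02],[0,0,0.03],[0,0,0.038],[0,0,0.044],[0,0,0.048],[0,0,0.05],[0,0,0.05]], angular=[[0,0,0],[0,0,0],[0,0,0],[0,0,0],[0,0,0],[0,0,0],[0,0,0],[0,0,0]], fingers=[0,0,0,0,0,0,0,0])

```text
t: 5.0
tool_pos: [488.1, 22.0, 161.7]
ee_rot: [3.134, 0.005, 2.41]
wrist_force: [4.7, 5.0, 31.5]
opening: 13.0
grip_force: 25.0
```

Contact came early with 31 N, so I'll ease up before opening.

In the tool's units: -0.002 m is -0.004, -0.001 m is -0.002.

>>> step_arm(slide=[[0,0,-0.002],[0,0,-0.004],[0,0,-0.004]], angular=[[0,0,0],[0,0,0],[0,0,0]], fingers=[0,0,0])

```text
t: 5.38
tool_pos: [486.4, 21.3, 162.2]
ee_rot: [3.137, 0.003, 2.41]
wrist_force: [4.3, 3.0, 10.6]
opening: 13.3
grip_force: 25.0
```

```bash
python3 - <<'E'
from h import *
a=snapshot("scene");b=snapshot("top");print(arm.state()["wrist_force"])
c=lambda i,u,v:cv2.resize(i[v:v+120,u:u+110],None,fx=3.6,fy=3.6,interpolation=2)
cv2.imwrite("pics/a3.png",np.hstack([c(a,230,140),c(b,178,130)])[:,:,::-1])
E
```

```text
[ 3.5032  1.8068 12.0717]
```

View pics/a3.png

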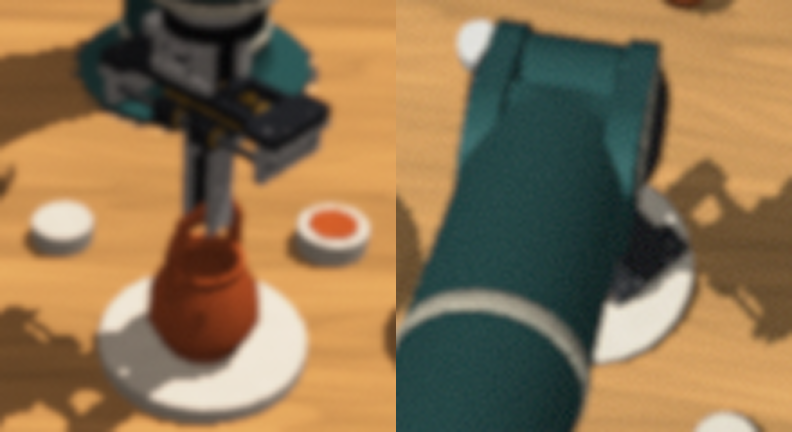

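The pot stands upright on the bat, near its middle (scene crop foot at about (205,350)). I'll release it and rise.

In the tool's units: -0.0015 m is -0.003, -0.001 m is -0.002.

>>> step_arm(slide=[[0,0,-0.002],[0,0,-0.003],[0,0,-0.003],[0,0,-0.003],[0,0,-0.003],[0,0,-0.003],[0,0,-0.003],[0,0,-0.003]], angular=[[0,0,0],[0,0,0],[0,0,0],[0,0,0],[0,0,0],[0,0,0],[0,0,0],[0,0,0]], fingers=[0,0,0.2,0.5,0.7,0.7,0.7,0.7])

```text
t: 6.48
tool_pos: [484.3, 20.5, 162.0]
ee_rot: [-3.142, 0.0, 2.409]
wrist_force: [0.1, -0.5, -0.1]
opening: 64.2
grip_force: 0.0
```

In the tool's units: -0.2 m is -0.4, -0.17 m is -0.34.

>>> step_arm(slide=[[0,0,0],[0,0,-0.04],[0,0,-0.12],[0,0,-0.24],[0,0,-0.34],[0,0,-0.4],[0,0,-0.4]], angular=[[0,0,0],[0,0,0],[0,0,0],[0,0,0],[0,0,0],[0,0,0],[0,0,0]], fingers=[0.7,0.7,0.7,0.7,0.7,0.7,0.7])

```text
t: 7.35
tool_pos: [484.9, 20.5, 363.9]
ee_rot: [3.139, 0.002, 2.409]
wrist_force: [-0.6, 0.4, -0.6]
opening: 65.9
grip_force: 0.0
```

```bash
python3 - <<'E'
from h import *
b=snapshot("top");a=snapshot("scene");s=arm.state();print(s["q"],s["tool_pos"])
cv2.imwrite("pics/top1.png",b[:,:,::-1]);cv2.imwrite("pics/scene1.png",a[:,:,::-1])
c=lambda i,u,v:cv2.resize(i[v:v+70,u:u+50],None,fx=8,fy=8,interpolation=2)
cv2.imwrite("pics/a4.png",np.hstack([c(b,312,150),c(a,155,180)])[:,:,::-1])
for p in((351,180),(355,165)):print("bull",plane("top",*p,90))
E
```

```text
[-0.5194  0.051   0.4338  1.7772 -0.0221  1.3186  0.7575] [484.0536  20.5033 361.4534]
bull [ 590.2767 -342.9168   90.    ]
bull [ 641.1837 -351.2985   90.    ]
```

View pics/a4.png

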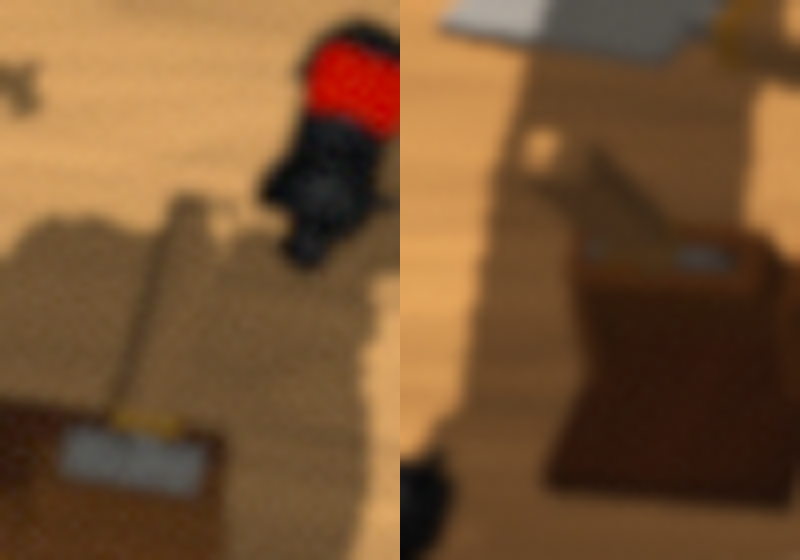

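In the shadowed crop (left, top view) the blade's middle is at px (329,208) and the ferrule at (330,203); the bull stays to the right of the butt. Now the axis.

```bash
python3 - <<'E'
from h import *
b=plane("top",328.9,207.7,98);f=plane("top",330.1,202.9,110);t=plane("top",337.1,175.1,201)
print(b,f,t,np.degrees(np.arctan2((t-b)[1],(t-b)[0])))
for u,v in((333.4,174.3),(341.2,175.7)):print(plane("top",u,v,203))
p,R=[484,20.5,362],None
y=np.radians(-3)
go([500,-200,362],Ro.from_euler("xyz",[np.pi,0,y]))
E
```

```text
[ 490.3712 -281.208    98.    ] [ 503.2258 -281.7391  110.    ] [ 567.57   -281.1873  201.    ] 0.015358439163888071
[ 567.9418 -269.9593  203.    ]
[ 566.7751 -292.9061  203.    ]
slide [-0.1593 -0.1532 -0.0005] ang [-0.0005  0.0003  2.4612]
```

```bash
python3 - <<'E'
from h import *
go([463,-279,320],Ro.from_euler("xyz",[np.pi,0,np.radians(-2)]))
E
```

```text
slide [-0.1847 -0.2367  0.0415] ang [-0.0005  0.0003  2.4438]
```

In the tool's units: -0.2367 m is -0.4734, -0.1847 m is -0.3694, 1.4 rad is 0.35.

>>> step_arm(slide=[[-0.026,-0.034,0],[-0.076,-0.098,0],[-0.132,-0.17,0.02],[-0.19,-0.244,0.04],[-0.246,-0.316,0.06],[-0.3,-0.384,0.08],[-0.35,-0.448,0.08],[-0.3694,-0.4734,0.08]], angular=[[0,0,0.0375],[0,0,0.0825],[0,0,0.1275],[0,0,0.1725],[0,0,0.2175],[0,0,0.2625],[0,0,0.3075],[0,0,0.35]], fingers=[0.6,0.6,0.6,0.6,0.6,0.6,0.6,0.6])

```text
t: 8.45
tool_pos: [462.0, -281.1, 320.7]
ee_rot: [-3.14, 0.002, 1.0]
wrist_force: [-0.0, 0.9, -0.3]
opening: 56.3
grip_force: 0.0
```

In the tool's units: 1.04 rad is 0.26.

>>> step_arm(slide=[[0,0,0],[0,0,0],[0,0,0],[0,0,0],[0,0,0],[0,0,0],[0,0,0]], angular=[[0,0,0.045],[0,0,0.09],[0,0,0.135],[0,0,0.18],[0,0,0.225],[0,0,0.26],[0,0,0.26]], fingers=[0.6,0.6,0.6,0.6,0.6,0.6,0.6])

```text
t: 9.32
tool_pos: [462.9, -278.8, 321.0]
ee_rot: [3.141, 0.002, -0.031]
wrist_force: [0.1, 0.0, -0.2]
opening: 56.1
grip_force: 0.0
```

```bash
python3 - <<'E'
from h import *
s=arm.state();print(s["q"],s["tool_pos"],s["ee_rot"],s["t"])
for d in(-40,-50):go([463,-279,227],Ro.from_euler("xyz",[np.pi,np.radians(d),np.radians(-2)]))
E
```

```text
[-0.3177  0.2814  0.9827  1.728  -0.2435  1.2646 -0.8799] [ 462.8928 -278.7596  321.0018] [ 3.1414  0.0018 -0.0305] 9.325
slide [0.0003 0.0002 0.094 ] ang [-0.0013  0.6999  0.0043]
slide [0.0003 0.0002 0.094 ] ang [-0.0017  0.8744  0.0042]
```

In the tool's units: 0.094 m is 0.188, 0.085 m is 0.17, 0.7 rad is 0.175.

>>> step_arm(slide=[[0,0,0],[0,0,0.02],[0,0,0.06],[0,0,0.12],[0,0,0.17],[0,0,0.188],[0,0,0.188],[0,0,0.188]], angular=[[0,0.03,0],[0,0.0675,0],[0,0.105,0],[0,0.14,0],[0,0.165,0],[0,0.175,0],[0,0.175,0],[0,0.175,0]], fingers=[0.6,0.6,0.6,0.6,0.6,0.6,0.6,0.6])

```text
t: 10.32
tool_pos: [462.3, -279.1, 227.1]
ee_rot: [3.14, -0.698, -0.029]
wrist_force: [1.0, -0.4, 0.1]
opening: 56.3
grip_force: 0.0
```

```bash
python3 - <<'E'
from h import *
s=arm.state();print(s["q"],s["tool_pos"],s["ee_rot"],s["t"])
go([527,-281,150],Ro.from_euler("xyz",[np.pi,-.7,np.radians(-2)]))
a=snapshot("scene");b=snapshot("top")
c=lambda i,u,v:cv2.resize(i[v:v+120,u:u+110],None,fx=3.6,fy=3.6,interpolation=2)
cv2.imwrite("pics/a5.png",np.hstack([c(a,135,120),c(b,280,150)])[:,:,::-1])
E
```

```text
[-0.1679  0.0922  0.9452  2.2801 -1.1817  0.5594  0.1201] [ 462.3372 -279.1313  227.1114] [ 3.1398 -0.6982 -0.029 ] 10.325
slide [-0.     -0.0002  0.1007] ang [-0.0019  0.0018  0.0045]
```

View pics/a5.png

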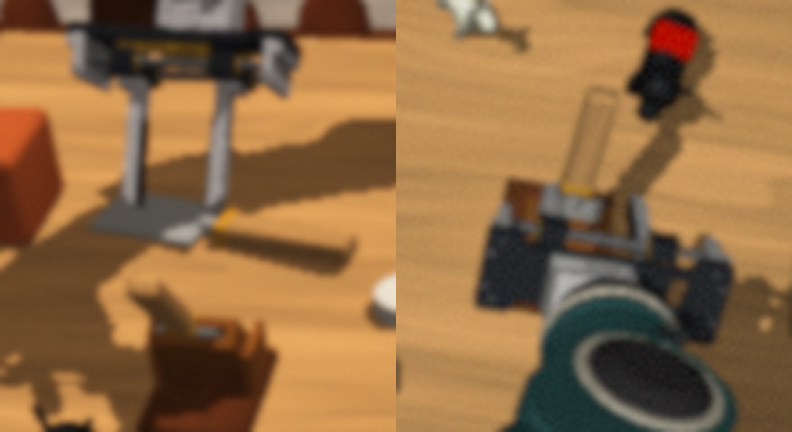

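The fingers straddle the handle line (top crop: fingers at (545,205) and (640,215), handle axis at about (588,150)). I'll advance 100 mm along the tool and close.

In the tool's units: 0.1 m is 0.2, 0.08 m is 0.16.

>>> step_arm(slide=[[0,0,0.04],[0,0,0.1],[0,0,0.16],[0,0,0.2],[0,0,0.2]], angular=[[0,0,0],[0,0,0],[0,0,0],[0,0,0],[0,0,0]], fingers=[0.6,0.6,0.6,0.6,0.6])

```text
t: 11.05
tool_pos: [490.3, -285.3, 162.7]
ee_rot: [3.096, -0.63, 0.01]
wrist_force: [-0.5, -0.4, -0.1]
opening: 56.4
grip_force: 0.0
```

The arm stopped short: joint 5 sits at its limit. I'll back off and retry with less tilt.

In the tool's units: -0.06 m is -0.12, -0.03 m is -0.06, -0.25 rad is -0.0625.

>>> step_arm(slide=[[0,0,-0.06],[0,0,-0.12],[0,0,-0.12]], angular=[[0,-0.025,0],[0,-0.0625,0],[0,-0.0625,0]], fingers=[0.6,0.6,0.6])

```text
t: 11.42
tool_pos: [457.4, -281.3, 208.8]
ee_rot: [3.109, -0.396, 0.001]
wrist_force: [0.1, 1.0, -0.1]
opening: 56.9
grip_force: 0.0
```

```bash
python3 - <<'E'
from h import *
s=arm.state();print(s["q"],s["tool_pos"],s["ee_rot"],s["t"])
E
```

```text
[ 0.3863  0.1236  0.2364  2.1197 -0.4133  0.5933 -0.6519] [ 457.3992 -281.3021  208.8102] [ 3.1087 -0.3963  0.0008] 11.425
```

```bash
python3 - <<'E'
from h import *
for p in(-.55,):
    R=Ro.from_euler("xyz",[np.pi,p,np.radians(-2)]);z=R.apply([0,0,1]);g=np.array([529,-281,148])-3*z
    f=go(g-85*z,R);go(g,R)
E
```

```text
slide [ 0.0291 -0.0018 -0.0033] ang [0.0166 0.1531 0.0343]
slide [ 0.0421 -0.003   0.0807] ang [0.0166 0.1531 0.0343]
```

In the tool's units: 0.029 m is 0.058, -0.003 m is -0.006, 0.153 rad is 0.0383.

>>> step_arm(slide=[[0.03,-0.002,-0.004],[0.058,-0.004,-0.006],[0.058,-0.004,-0.006]], angular=[[0.002,0.02,0.0043],[0.0043,0.0383,0.0085],[0.0043,0.0383,0.0085]], fingers=[0.6,0.6,0.6])

```text
t: 11.8
tool_pos: [483.5, -278.5, 222.2]
ee_rot: [-3.139, -0.553, -0.034]
wrist_force: [-0.1, -0.1, -0.1]
opening: 56.3
grip_force: 0.0
```

```bash
python3 - <<'E'
from h import *
s=arm.state();print(s["q"],s["tool_pos"],s["ee_rot"],s["t"])
R=Ro.from_euler("xyz",[np.pi,-.55,np.radians(-2)]);z=R.apply([0,0,1]);g=np.array([529,-281,148])-3*z;go(g,R)
E
```

```text
[ 0.4601  0.1146  0.1865  2.1522 -0.7092  0.516  -0.4019] [ 483.4858 -278.5229  222.1518] [-3.1392 -0.5532 -0.0344] 11.8
slide [-0.0002  0.0011  0.084 ] ang [-0.0026 -0.0032  0.0004]
```

In the tool's units: 0.084 m is 0.168, 0.078 m is 0.156.

>>> step_arm(slide=[[0,0.002,0.05],[0,0.002,0.11],[0,0.002,0.156],[0,0.002,0.168],[0,0.002,0.168]], angular=[[0,0,0],[0,0,0],[0,0,0],[0,0,0],[0,0,0]], fingers=[0.6,0.6,0.6,0.6,0.6])

```text
t: 12.42
tool_pos: [527.5, -280.7, 150.5]
ee_rot: [-3.138, -0.553, -0.035]
wrist_force: [-0.8, 1.4, 0.5]
opening: 56.4
grip_force: 0.0
```

```bash
python3 - <<'E'
from h import *
s=arm.state();print(s["q"],s["tool_pos"],s["ee_rot"],s["t"],s["wrist_force"])
R=Ro.from_euler("xyz",[np.pi,-.55,np.radians(-2)]);z=R.apply([0,0,1]);g=np.array([529,-281,148])-3*z;print(g);go(g,R)
E
```

```text
[ 0.4996  0.2958  0.094   2.1287 -0.9413  0.3834 -0.1933] [ 527.4957 -280.7297  150.531 ] [-3.1384 -0.5527 -0.0348] 12.425 [-0.7626  1.3597  0.5123]
[ 527.4329 -280.9453  150.5576]
slide [-0.      0.0002 -0.0001] ang [-0.0032 -0.0027  0.0001]
```

>>> step_arm(slide=[[0,0,0],[0,0,0],[0,0,0],[0,0,0],[0,0,0],[0,0,0]], angular=[[0,0,0],[0,0,0],[0,0,0],[0,0,0],[0,0,0],[0,0,0]], fingers=[0.4,0.3,0.2,0.1,0,0], newtons=50)

```text
t: 13.18
tool_pos: [527.7, -280.8, 150.6]
ee_rot: [-3.138, -0.554, -0.036]
wrist_force: [-0.0, 1.0, 4.0]
opening: 26.0
grip_force: 50.0
```

```bash
python3 - <<'E'
from h import *
s=arm.state();print(s["tool_pos"],s["ee_rot"],s["wrist_force"])
e=np.array([np.cos(np.radians(-2))*.5736,np.sin(np.radians(-2))*.5736,.819])
for d in(40,100):go(s["tool_pos"]+d*e)
E
```

```text
[ 527.7119 -280.8253  150.5649] [-3.1383 -0.5538 -0.0357] [-0.0422  1.0169  4.0258]
slide [ 0.0367 -0.0001 -0.0158] ang [0. 0. 0.]
slide [ 0.0919 -0.0002 -0.0395] ang [0. 0. 0.]
```

The scraper is gripped (26 mm wide, as specified). Now I'll draw it out along its axis.

In the tool's units: 0.092 m is 0.184, -0.0395 m is -0.079.

>>> step_arm(slide=[[0.01,0,-0.004],[0.036,0,-0.0154],[0.064,0,-0.0274],[0.092,0,-0.0396],[0.12,0,-0.0516],[0.15,0,-0.0644],[0.176,0,-0.0756],[0.184,0,-0.079]], angular=[[0,0,0],[0,0,0],[0,0,0],[0,0,0],[0,0,0],[0,0,0],[0,0,0],[0,0,0]], fingers=[0,0,0,0,0,0,0,0])

```text
t: 14.18
tool_pos: [585.5, -282.8, 232.8]
ee_rot: [-3.139, -0.554, -0.035]
wrist_force: [-0.6, 0.8, -2.5]
opening: 25.5
grip_force: 50.0
```

```bash
python3 - <<'E'
from h import *
s=arm.state();print(s["q"],s["tool_pos"],s["ee_rot"],s["wrist_force"],s["t"])
go(s["tool_pos"]+[0,0,120])
a=snapshot("scene");b=snapshot("top")
c=lambda i,u,v:cv2.resize(i[v:v+120,u:u+110],None,fx=3.6,fy=3.6,interpolation=2)
cv2.imwrite("pics/a6.png",np.hstack([c(a,135,110),c(b,280,130)])[:,:,::-1])
E
```

```text
[ 0.3185  0.2543  0.2359  1.9567 -0.6573  0.5319 -0.5668] [ 585.5444 -282.7831  232.8415] [-3.1386 -0.5538 -0.035 ] [-0.635   0.7759 -2.4855] 14.175
slide [ 0.0631 -0.0003 -0.1021] ang [0. 0. 0.]
```

View pics/a6.png

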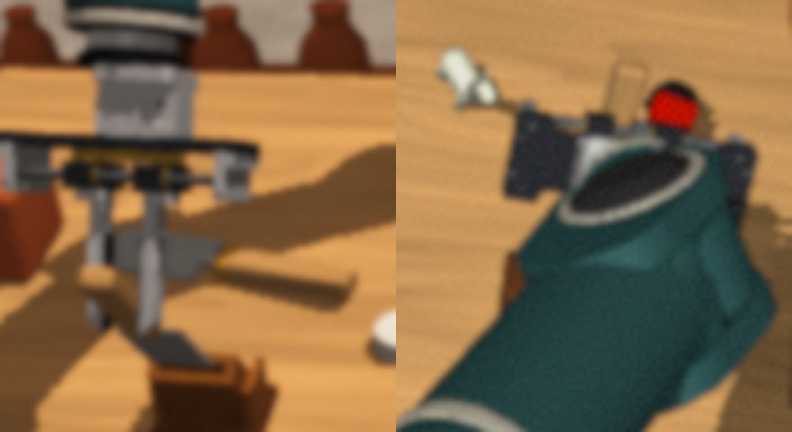

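The scraper hangs clear above the sleeve, held at mid-handle. I'll raise it, then level it.

In the tool's units: -0.102 m is -0.204, 0.063 m is 0.126, -0.36 rad is -0.09.

>>> step_arm(slide=[[0.016,0,-0.024],[0.048,0,-0.076],[0.084,0,-0.136],[0.116,0,-0.188],[0.126,0,-0.204],[0.126,0,-0.204]], angular=[[0,0,0],[0,0,0],[0,-0.015,0],[0,-0.0375,0],[0,-0.0675,0],[0,-0.09,0]], fingers=[0,0,0,0,0,0])

```text
t: 15.02
tool_pos: [585.1, -283.7, 354.4]
ee_rot: [-3.14, -0.192, -0.035]
wrist_force: [-0.8, 0.1, -2.8]
opening: 25.7
grip_force: 50.0
```

In the tool's units: -0.6 rad is -0.15.

>>> step_arm(slide=[[0,0,0],[0,0,0],[0,0,0],[0,0,0],[0,0,0],[0,0,0]], angular=[[0,-0.03,0],[0,-0.065,0],[0,-0.1,0],[0,-0.13,0],[0,-0.15,0],[0,-0.15,0]], fingers=[0,0,0,0,0,0])

```text
t: 15.78
tool_pos: [585.5, -283.3, 351.2]
ee_rot: [-3.139, 0.408, -0.033]
wrist_force: [0.2, 0.3, -1.9]
opening: 25.6
grip_force: 50.0
```

```bash
python3 - <<'E'
from h import *
s=arm.state();print(s["q"],s["tool_pos"],s["ee_rot"],s["wrist_force"],s["t"])
R=Ro.from_euler("xyz",[np.pi,.406,np.radians(30)])
go([543,357,s["tool_pos"][2]],R)
E
```

```text
[ 0.1424  0.659   0.3871  1.0633 -0.0583  1.8281 -1.1105] [ 585.45   -283.2653  351.1755] [-3.1393  0.4082 -0.0331] [ 0.2413  0.3275 -1.9114] 15.775
slide [-0.0584 -0.6384  0.0267] ang [-0.2227  0.0016 -0.5113]
```

In the tool's units: -0.32 m is -0.64, -0.28 m is -0.56, -0.25 rad is -0.0625.

>>> step_arm(slide=[[-0.002,-0.03,0],[-0.008,-0.1,0.004],[-0.016,-0.19,0.008],[-0.026,-0.28,0.012],[-0.034,-0.374,0.016],[-0.042,-0.468,0.02],[-0.05,-0.56,0.024],[-0.06,-0.64,0.026]], angular=[[-0.0025,0,-0.005],[-0.0075,0,-0.015],[-0.0125,0,-0.0275],[-0.0175,0,-0.0375],[-0.0213,0,-0.0475],[-0.025,0,-0.055],[-0.0275,0,-0.0625],[-0.0275,0,-0.0625]], fingers=[0,0,0,0,0,0,0,0])

```text
t: 16.77
tool_pos: [562.1, 40.3, 354.3]
ee_rot: [-3.14, 0.403, 0.242]
wrist_force: [1.0, 0.1, -1.3]
opening: 25.5
grip_force: 50.0
```

```bash
python3 - <<'E'
from h import *
s=arm.state();print(s["q"],s["tool_pos"],s["ee_rot"],s["t"])
R=Ro.from_euler("xyz",[np.pi,.406,np.radians(30)])
go([543,357,s["tool_pos"][2]],R);go([543,357,250],R)
E
```

```text
[-0.3083  0.4694  0.2446  1.3234 -0.0433  1.7589 -1.3952] [562.0595  40.307  354.3032] [-3.1404  0.4026  0.2425] 16.775
slide [ 0.0529 -0.312  -0.0222] ang [-0.1118 -0.0035 -0.2585]
slide [ 0.0938 -0.3119  0.0738] ang [-0.1118 -0.0035 -0.2585]
```

In the tool's units: -0.312 m is -0.624, -0.3 m is -0.6, -0.258 rad is -0.0645.

>>> step_arm(slide=[[0.012,-0.07,-0.004],[0.026,-0.16,-0.012],[0.042,-0.25,-0.018],[0.058,-0.344,-0.024],[0.074,-0.438,-0.03],[0.09,-0.53,-0.038],[0.102,-0.6,-0.042],[0.106,-0.624,-0.044]], angular=[[-0.005,0,-0.01],[-0.0088,0,-0.02],[-0.0125,0,-0.03],[-0.0175,0,-0.04],[-0.0213,0,-0.05],[-0.025,0,-0.0575],[-0.028,0,-0.0645],[-0.028,-0.0008,-0.0645]], fingers=[0,0,0,0,0,0,0,0])

```text
t: 17.77
tool_pos: [543.2, 357.1, 353.5]
ee_rot: [-3.14, 0.407, 0.525]
wrist_force: [0.2, 0.4, -1.8]
opening: 25.5
grip_force: 50.0
```

```bash
python3 - <<'E'
from h import *
a=snapshot("scene");b=snapshot("top");a=snapshot("scene")
s=arm.state();print(s["q"],s["tool_pos"],s["ee_rot"],s["t"])
R=Ro.from_euler("xyz",[np.pi,.406,np.radians(30)]);z=R.apply([0,0,1])
w=np.array([452,305,0]);g=w+[105*np.cos(np.radians(30)),105*np.sin(np.radians(30)),195]
print(g-3*z);go(g-3*z,R)
E
```

```text
[-0.6568  0.6546  0.0955  1.0224 -0.0807  1.8739 -1.6275] [544.7202 354.0247 353.2256] [3.1412 0.4076 0.5203] 17.925
[543.9587 358.0924 197.7561]
slide [ 0.0629 -0.004   0.1422] ang [-0.0009  0.0016 -0.003 ]
```

In the tool's units: 0.142 m is 0.284, 0.13 m is 0.26.

>>> step_arm(slide=[[0.012,0,0.03],[0.036,0,0.084],[0.068,0,0.154],[0.096,0,0.216],[0.116,0,0.26],[0.126,0,0.284],[0.126,0,0.284],[0.126,0,0.284]], angular=[[0,0,0],[0,0,0],[0,0,0],[0,0,0],[0,0,0],[0,0,0],[0,0,0],[0,0,0]], fingers=[0,0,0,0,0,0,0,0])

```text
t: 18.92
tool_pos: [546.5, 355.0, 198.2]
ee_rot: [-3.141, 0.408, 0.52]
wrist_force: [-0.6, -1.0, -2.4]
opening: 25.4
grip_force: 50.0
```

```bash
python3 - <<'E'
from h import *
a=snapshot("scene");b=snapshot("top")
s=arm.state();print(s["q"],s["tool_pos"],s["ee_rot"],s["t"],s["wrist_force"])
c=lambda i,u,v,w,h,f:cv2.resize(i[v:v+h,u:u+w],None,fx=f,fy=f,interpolation=2)
cv2.imwrite("pics/a7.png",np.hstack([c(a,235,120,200,150,2.66),c(b,80,120,100,150,2.66)])[:,:,::-1])
E
```

```text
[-0.6551  0.7417  0.0847  1.2147 -0.0813  1.5947 -1.6162] [546.4727 355.1346 198.2007] [-3.1413  0.4075  0.5205] 19.025 [ 0.221  -0.402  -1.8789]
```

View pics/a7.png

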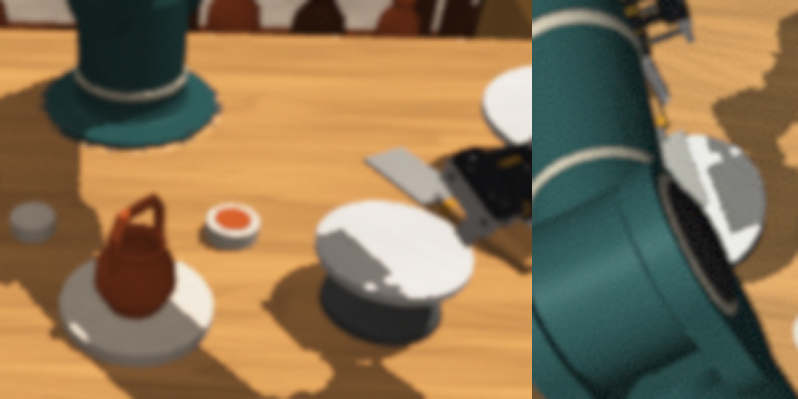

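The pot stands upright on the bat. The scraper is held above the small wheel; in the scene crop its blade runs from the free-edge middle (382,154) to the neck end (430,193). I'll check its position and level.

```bash
python3 - <<'E'
from h import *
P=lambda x,y:(235+x/2.66,120+y/2.66)
for z in(175,195,215):
    a,b=plane("scene",*P(382,154),z),plane("scene",*P(430,193),z);d=b-a
    print(a,b,np.linalg.norm(d),np.degrees(np.arctan2(d[1],d[0])),"mid",a+d*40/90)
# neck known from tool; ray of free edge: closest point at distance 90 from neck/145 from grip
s=arm.state();R=Ro.from_euler("xyz",s["ee_rot"]);g=s["tool_pos"]+3*R.apply([0,0,1])
e=R.apply([np.cos(.406),0,np.sin(.406)]);print("pred edge",g-145*e,"pred mid",g-105*e,"e",e)
c=calibration("scene");T=np.linalg.inv(c["cam_to_world"])
for t in(-.2,-.1,0,.1,.2):
    e=R.apply([np.cos(.406+t),0,np.sin(.406+t)]);
    print(t,[((lambda q:(q/q[2])[:2])(np.array(c["mtx"])@(T@np.r_[g-k*e,1])[:3])) for k in(145,55)])
print("measured",P(382,154),P(430,193))
E
```

```text
[396.6461 289.4746 175.    ] [468.0497 325.823  175.    ] 80.12287747743291 26.97863652319746 mid [428.381  305.6294 175.    ]
[426.8846 280.4563 195.    ] [495.8883 315.583  195.    ] 77.42993352296799 26.978636523197416 mid [457.5529 296.0681 195.    ]
[457.1232 271.438  215.    ] [523.727 305.343 215.   ] 74.73698956850312 26.978636523197444 mid [486.7249 286.5069 215.    ]
pred edge [459.0258 304.9917 300.8123] pred mid [482.8645 318.6613 271.7458] e [ 0.596   0.3417 -0.7267]
-0.2 [array([391.1735, 155.4629]), array([406.6988, 185.3131])]
-0.1 [array([394.399 , 153.2561]), array([408.0283, 184.6268])]
0 [array([397.938 , 151.4888]), array([409.4576, 184.1286])]
0.1 [array([401.7705, 150.1976]), array([410.9746, 183.8266])]
0.2 [array([405.8713, 149.4175]), array([412.5654, 183.7273])]
measured (378.609022556391, 177.89473684210526) (396.6541353383459, 192.55639097744358)
```

```bash
python3 - <<'E'
from h import *
s=arm.state();R=Ro.from_euler("xyz",s["ee_rot"]);g=s["tool_pos"]+3*R.apply([0,0,1])
c=calibration("scene");T=np.linalg.inv(c["cam_to_world"]);y=s["ee_rot"][2];print(s["t"],g)
for t in(-.3,-.2,-.1,0,.1,.2):
    e=np.array([np.cos(t)*np.cos(y),np.cos(t)*np.sin(y),np.sin(t)])
    print(t,[((lambda q:(q/q[2])[:2])(np.array(c["mtx"])@(T@np.r_[g-k*e,1])[:3])) for k in(145,55)],g-105*e)
E
```

```text
19.025 [545.4409 354.5441 195.4463]
-0.3 [array([383.2402, 164.8087]), array([403.2934, 188.5698])] [458.4143 304.6588 226.4759]
-0.2 [array([381.4308, 168.4322]), array([402.4789, 189.9187])] [456.1615 303.3674 216.3066]
-0.1 [array([379.9764, 172.3036]), array([401.8066, 191.3944])] [454.8008 302.5874 205.9288]
0 [array([378.8767, 176.388 ]), array([401.2809, 192.9824])] [454.3457 302.3265 195.4463]
0.1 [array([378.1299, 180.6517]), array([400.9046, 194.6676])] [454.8008 302.5874 184.9638]
0.2 [array([377.7328, 185.0621]), array([400.6797, 196.4346])] [456.1615 303.3674 174.586 ]
```

The measured free edge (378.6,177.9) matches the prediction for a level blade to within about 0.03 rad. The blade's middle is at (454,302,195), about 4 mm from the wheel axis and 105 mm above the head. I'll let it settle and hand in.

>>> step_arm(slide=[[0,0,0],[0,0,0],[0,0,0],[0,0,0]], angular=[[0,0,0],[0,0,0],[0,0,0],[0,0,0]], fingers=[0,0,0,0])

```text
t: 19.52
tool_pos: [546.1, 355.0, 197.2]
ee_rot: [-3.142, 0.409, 0.521]
wrist_force: [-0.2, 0.6, -2.2]
opening: 25.6
grip_force: 50.0
```

```bash
python3 -c "
from workcell import close_job
print(close_job())"
```

```text
the job is handed in; nothing more can be done
None
```

I handed the job in at about 19.5 s: the pot is standing released on the bat, and the scraper is held level about 105 mm above the middle of the empty wheel; no verdict came back.

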